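# Change over the bottle inverter

### The arm

A 6-joint arm with a two-finger parallel gripper is mounted at the origin on the work surface. World frame = base frame: x ahead of the robot, y to its left, z up, the work surface at z = 0. Lengths are in mm, angles in rad, forces in N, time in s.
With the tool pointing down it reaches from about 325 to 775 mm from the base axis. Payload 5.5 kg.
Tool frame: the origin (TCP) lies on the centre line of the jaws, within the pads' length; the fingertips stand 17 mm ahead of it and the grasp point (between the pads) lies 2 mm behind it (env.tip_reach is the z of the fingertips in the tool frame, in mm); z points along the fingers, y is the line along which they close (so a half turn about z gives the same grasp; the last joint's range is limited). The gripper opens to 85 mm and grips with 20 to 120 N. Pads are 22 mm wide; open, the fingers measure 114 mm over their backs; the gripper's body (76 mm by 85 mm) begins 54 mm behind the grasp point. The pads swing forward as they close: fully open they stand 13 mm farther back than shut.
Start: joints at [-1.25, 0.091, 1.231, -0, 1.82, -0.057], TCP at [221.327, -557.702, 248.275] pointing down, gripper open.
Joint ranges: [-2.87, 2.87], [-0.86, 2.18], [0.17, 2.46], [-1.51, 4.65], [0.06, 2.69], [-2.65, 2.65]. Speed limits (rad/s): [2.57, 2.57, 3.01, 3.14, 3.14, 3.14].

### API

Orientations are given as a rotation vector (axis times angle).
In Python, from station import env, optics gives the robot as it stands.
- The arm moves only by the shell command python3 -m inch 'ROWS' [OPENING] [FORCE]. ROWS is a JSON object of lists of equal length, an entry for each row: "delta_pos": the shift along the tool's x, y, z each as a share of 600 mm, from -1 to 1, a list of three; "angular": the turn, a rotation vector about the tool's x, y, z each as a share of pi rad, from -1 to 1, a list of three. A call has 1 to 20 rows; each row is the pose to reach, as a shift and turn from the pose commanded when the call began, along the tool's axes at that moment, turning the shorter way round; what a row does not reach only later rows make up. A row lasts 1/10 s, in which the tool goes at most 50 mm and 8.59 degrees, less where a joint would pass 70% of its speed; a pose out of reach is approached as far as the arm can. A call with a number of a shift or a turn outside -1 to 1 is refused whole. A call with a gripper value outside its range is refused whole. OPENING is the opening, from 0 (shut) to 1 (fully open), set as the call begins (- or left out, the last holds). The fingers move at their own pace and stop on an object; FORCE is the grip in N (left out, the last holds). Time passes only in rows, so rows that repeat a pose let the fingers close. It gives the time, the measured TCP pose, the force, the opening and the grip force at its end, in the units of the state.
- env.observe(): the state, without advancing time (a new reading comes with each control period).
- optics.capture(name): name is "scene" or "top"; returns a dict with "image" (400x640x3 uint8, red, green, blue), "depth" (400x640 float32, mm along the optical axis (not along the pixel's ray), 0 where there is no reading), "K" (3x3 intrinsics, pixels), "eye" and "rotation" of the camera in the world. Camera axes: x right, y down, z forward; pixel columns grow to the right and rows downward; lengths in mm; the calibration is good to about 2 mm. A picture is of the moment at which its call begins.
- env.job_done(): hands the job in; it is judged then, once.
The state is a dict: "time_s": time; "joint_positions": joint angles; "dq": joint speeds; "tau": joint torques, N m; "eef_pos": TCP position; "ee_rot": TCP orientation; "wrist_force": force on the tool from outside, world axes, zero at the start; "torque": the same for the moment, N m; "gripper_width": finger opening in mm; "grasp_force": force on a finger pad.
Only numpy, scipy, OpenCV 4.12 (cv2) and the standard library are available. Lean on these libraries where they do the work, as an engineer would, in place of code of your own. Each camera call takes 0.05 s, during which the arm holds its last target. There are 200 camera calls.

### The job

Change the bottle inverter over to the new samples: with its holder upright, lay every new amber bottle from the green pad into a pocket of its own, then shut the clear lid over them, and then turn the whole shut holder over until it lies fully upside down against its stop. Also empty the spent vials from the steel tray into the red waste bin, and stand the tray flat on the bench again. Leave the jar, the white bottle and the tip box where they are.

Things in the scene. Friction and masses are not known exactly. Their poses are not given: they have to be found in the camera images.
- holder (a joint): turn of the whole holder on its trunnions, rad: 0 = upright (pockets open upward, orange bar on the robot's side), grows as the orange bar swings up and over to the far side, 3.14 = fully turned over; stops at both ends; stiff hinge (0.3 N m of friction) that stays wherever it is left
- lid (a joint): angle of the clear lid relative to the holder, rad: 0 = shut, about 1.8 = standing open, 2.05 = stop; stiff hinge (0.5 N m of friction) that stays wherever it is left and needs no latch
- stand: fixed grey stand of the bottle inverter, origin on the bench under the holder's centre, y along the turning axis, x away from the robot: 170 x 260 mm foot, two uprights (outer faces 252 mm apart, 50 mm wide, 122 mm high) between which the blue clamshell holder (128 x 188 mm) hangs on trunnions 100 mm above the bench
- holder_center (a point): middle of the holder, on its turning axis. Axes turn with it: y along the turning axis (turning over is a positive turn about y), z out of the pockets' open side, x away from the orange bar. In these axes the pocket floors are at z -16 mm, the end walls (x = +-61 mm, 5 mm thick) rise to z 14 mm, the shut lid's underside is at z 15 mm
- holder_bar (a point): middle of the holder's orange handle bar: a round bar 12 mm thick, along y, 64 mm between its two stems (52 mm clear), standing 42 mm off the holder's edge; at (-106, -45, 0) mm from holder_center in its axes
- lid_hinge (a point): middle of the lid's hinge line (parallel to the turning axis), at (64, 0, 18) mm from holder_center in its axes, moves with the holder
- lid_bar (a point): middle of the lid's white round handle bar, 12 mm thick, parallel to the hinge, 52 mm clear between its stems, 44 mm off the lid's free edge; 170 mm from the hinge line in the plane of the lid (6 mm thick), 45 mm to the +y side of holder_center (the orange bar is on the -y side). With the lid shut it points the same way as the orange bar
- pocket1 (a point): middle of the floor of a bottle pocket, y = -60 mm along the holder's axis; axes as holder_center. Pocket 118 mm long (x), 34 mm wide (y), between ribs only 8 mm high; a bottle lies in it along x, either way round, and stands 20 mm proud of the ribs
- pocket2 (a point): middle of the floor of a bottle pocket, y = 0 mm along the holder's axis; axes as holder_center. Pocket 118 mm long (x), 34 mm wide (y), between ribs only 8 mm high; a bottle lies in it along x, either way round, and stands 20 mm proud of the ribs
- pocket3 (a point): middle of the floor of a bottle pocket, y = +60 mm along the holder's axis; axes as holder_center. Pocket 118 mm long (x), 34 mm wide (y), between ribs only 8 mm high; a bottle lies in it along x, either way round, and stands 20 mm proud of the ribs
- bottle1_center (a point): centre of a new square bottle (amber, white label, blue cap; 60 g), or absent: 28 x 28 mm in section, 106 mm long with its cap, lying down; x along its length towards the cap, the square body spans x -53 to +31 mm, the 24 mm round cap the last 18 mm; starts on a 3 mm thick green pad to the robot's right
- bottle2_center (a point): centre of a new square bottle (amber, white label, blue cap; 60 g), or absent: 28 x 28 mm in section, 106 mm long with its cap, lying down; x along its length towards the cap, the square body spans x -53 to +31 mm, the 24 mm round cap the last 18 mm; starts on a 3 mm thick green pad to the robot's right
- bottle3_center (a point): centre of a new square bottle (amber, white label, blue cap; 60 g), or absent: 28 x 28 mm in section, 106 mm long with its cap, lying down; x along its length towards the cap, the square body spans x -53 to +31 mm, the 24 mm round cap the last 18 mm; starts on a 3 mm thick green pad to the robot's right
- tray_grip (a point): grip point of the black upright fin of the steel tray (200 g), 56 mm above its underside: fin 12 mm thick (y), 42 mm long (x), 6 to 80 mm up. x points to the tray's open pouring lip, z up. Tray 96 mm wide; from this point the back wall is 25 mm, the lip 170 mm ahead; side walls 28 mm high, floor 4 mm thick, its last 26 mm sloping up 15 degrees to the lip, 11 mm up
- vial1_center (a point): centre of a spent square vial (white with red cap, 54 x 22 x 22 mm, 20 g; x along its length), or absent; starts lying in the tray
- vial2_center (a point): centre of a spent square vial (white with red cap, 54 x 22 x 22 mm, 20 g; x along its length), or absent; starts lying in the tray
- vial3_center (a point): centre of a spent square vial (white with red cap, 54 x 22 x 22 mm, 20 g; x along its length), or absent; starts lying in the tray
- vial4_center (a point): centre of a spent square vial (white with red cap, 54 x 22 x 22 mm, 20 g; x along its length), or absent; starts lying in the tray
- vial5_center (a point): centre of a spent square vial (white with red cap, 54 x 22 x 22 mm, 20 g; x along its length), or absent; starts lying in the tray
- bin_mouth (a point): centre of the open mouth of the red waste bin (fixed), 90 mm above the bench; inside 170 mm (x) by 140 mm (y), floor 5 mm thick
- jar: bystander: jar with blue cap, 70 mm across, 120 mm high, origin at the centre of its underside
- wash_bottle: bystander: white bottle, 68 mm across, 160 mm high, origin at the centre of its underside
- tip_box: bystander: blue box with a clear lid, 87 x 122 x 70 mm, origin at the centre of its underside
There are look-alikes about, which are no part of the job. Leave any purple or yellow look-alike of the part that bears bottle2_center alone.

How it is judged:
By the outcome, as a careful person would: the job done as asked, in the order asked, and still so for the second after the job is handed in, with the robot touching nothing.
Of bottle1, bottle2, bottle3 only 2 to 3 are there at a start; the rules pass over those that are not, and their reading is None.
Of vial1, vial2, vial3, vial4, vial5 only 3 to 5 are there at a start; the rules pass over those that are not, and their reading is None.
At some moment in a run one of bottle1, bottle2, bottle3, tray may be knocked a few centimetres aside while the robot is not near it.
It also fails if it takes over 210 s, if anything falls off the work surface, if the arm or the gripper's body presses on something with over 40 N, if the wrist force passes 120 N, or if a joint passes its speed limit or range.

## Working session

There is one attempt and no reset: what is moved stays moved. The work goes in short steps, Python scripts to look and compute and a shell command to move; the robot and the scene stay as the last step left them, time stands still between calls to the robot, and variables do not carry over. Pictures are saved under pics/ and viewed, at most 14 in all, crops included, and the job is handed in when it is done.

```bash
ls; mkdir -p pics; python3 - <<'E'
from station import env, optics
import cv2, numpy as np
print(env.observe(), env.tip_reach)
for n in ("scene","top"):
    c=optics.capture(n); cv2.imwrite(f"pics/{n}0.png",c["image"][:,:,::-1]); np.savez(f"{n}0.npz",**c)
    print(n,c["K"].tolist(),c["eye"],c["rotation"].tolist())
E
```

```text
pics
{'time_s': 0.0, 'joint_positions': array([-1.24969055e+00,  9.18543631e-02,  1.23187076e+00,  1.41026413e-05,
        1.81978671e+00, -5.66880279e-02]), 'dq': array([ 0.00119182, -0.00037809,  0.00034721,  0.0001374 , -0.00111441,
        0.00039794]), 'tau': array([ 3.05296395e-03, -4.58727264e+01, -4.18024814e+01,  1.20614754e-04,
        1.14156588e-02, -2.61902022e-05]), 'eef_pos': array([ 221.25530165, -557.45541245,  247.16206074]), 'ee_rot': array([-3.08383850e+00, -5.89562007e-01,  3.75886450e-04]), 'wrist_force': array([ 0.4782316 , -0.02404638,  0.04722187]), 'torque': array([-0.00691248,  0.00601287, -0.04078081]), 'grasp_force': 0.0, 'gripper_width': 85.20153441063529} 17.0
scene [[429.2254193674922, 0.0, 323.8895542737839], [0.0, 429.2254193674922, 198.2786453576227], [0.0, 0.0, 1.0]] [1112.78272892  522.15351391  958.46931931] [-1.0483020175715054, -2.455975664349251, 0.9691338757855394]
top [[458.55828999275826, 0.0, 319.59417055561306], [0.0, 458.55828999275826, 199.29736355224583], [0.0, 0.0, 1.0]] [ 386.13462804    8.10682637 1480.78443095] [-2.149819801341843, 2.1801447296389758, -0.16048232265208084]
```

View pics/scene0.png

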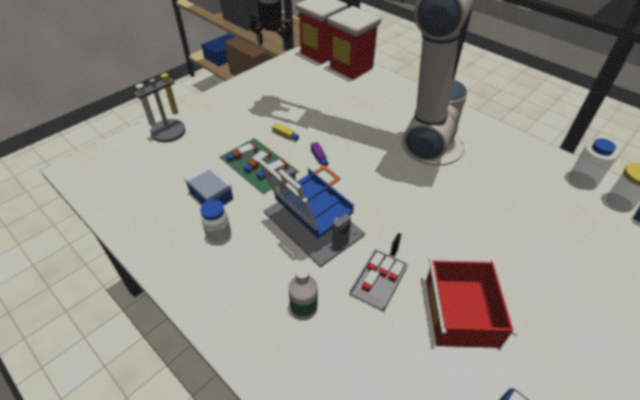

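View pics/top0.png

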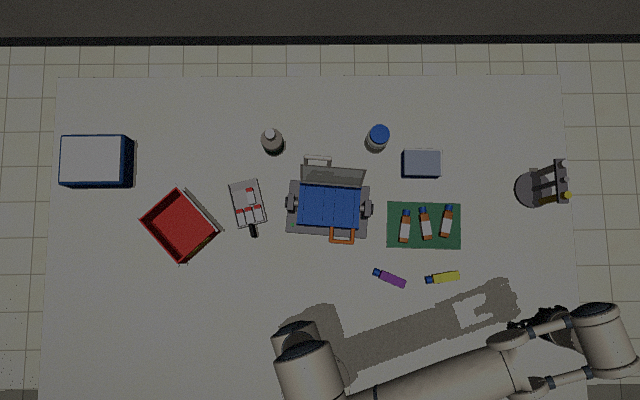

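The top view shows amber bottles on the green pad at (405,225), (425,223) and (446,221). The look-alikes are purple (389,278) and yellow (442,277), both off the pad, so I leave them alone. The orange bar is at (342,235), on the robot's side, so the holder is upright. The open lid's bar is at (317,160), the tray fin at (254,230), the vials around (250,205) and the bin at (180,225).

```bash
cat > vis.py <<'E'
from station import env, optics
import cv2, numpy as np
from scipy.spatial.transform import Rotation as R
def cap(n,save=None):
    c=optics.capture(n); c["R"]=R.from_rotvec(c["rotation"]).as_matrix() if np.shape(c["rotation"])==(3,) else np.array(c["rotation"])
    c["hsv"]=cv2.cvtColor(c["image"],cv2.COLOR_RGB2HSV)
    if save: cv2.imwrite(save,c["image"][:,:,::-1])
    return c
def rays(c,uv):
    uv=np.atleast_2d(uv).astype(float); K=c["K"]
    d=np.c_[(uv[:,0]-K[0,2])/K[0,0],(uv[:,1]-K[1,2])/K[1,1],np.ones(len(uv))]
    return d@c["R"].T
def plane(c,uv,z):
    d=rays(c,uv); return c["eye"]+d*((z-c["eye"][2])/d[:,2])[:,None]
def dep(c,uv):
    uv=np.atleast_2d(uv).astype(int); return c["eye"]+rays(c,uv)*c["depth"][uv[:,1],uv[:,0]][:,None]
def proj(c,p):
    q=(np.atleast_2d(p)-c["eye"])@c["R"]; q=q@c["K"].T; return q[:,:2]/q[:,2:]
def mask(c,lo,hi,box=None):
    m=cv2.inRange(c["hsv"],np.array(lo),np.array(hi))
    if box: b=np.zeros_like(m); x0,y0,x1,y1=box; b[y0:y1,x0:x1]=255; m&=b
    return m
def blobs(m,amin=8):
    n,l,s,ce=cv2.connectedComponentsWithStats(m)
    return [(ce[i],s[i,4],np.argwhere(l==i)[:,::-1]) for i in range(1,n) if s[i,4]>=amin]
E
python3 - <<'E'
from vis import *
c=cap("top")
def show(name,lo,hi,box,z,amin=8):
    for ce,a,px in blobs(mask(c,lo,hi,box),amin):
        P=plane(c,px,z)[:,:2]; r=cv2.minAreaRect(P.astype(np.float32))
        print(name,ce.round(1),a,"mean",P.mean(0).round(1),"rect",np.round(r[0],1),np.round(r[1],1),round(r[2],1),"zdep",np.median(dep(c,px)[:,2]).round(1))
show("green",(45,60,30),(85,255,255),(380,190,470,260),3,50)
show("amber",(3,90,40),(22,255,255),(380,195,470,255),31)
show("cap",(100,90,40),(130,255,255),(380,195,470,255),28)
show("orange",(3,120,80),(22,255,255),(320,220,365,250),100)
show("blue",(100,90,40),(130,255,255),(290,180,370,235),95,50)
show("vred",(0,90,60),(8,255,255),(225,170,275,240),20,4)
show("vred2",(170,90,60),(180,255,255),(225,170,275,240),20,4)
show("fin",(0,0,0),(180,255,45),(240,218,265,243),80)
show("bin",(0,120,40),(8,255,255),(130,180,230,270),90,100)
big=cv2.resize(c["image"][150:260,220:480],(780,330),interpolation=cv2.INTER_CUBIC)
big2=cv2.resize(c["image"][170:245,220:280],(480,600),interpolation=cv2.INTER_CUBIC)
cv2.imwrite("pics/crop1.png",big[:,:,::-1])
E
```

```text
green [422.5 225.5] 2338 mean [ 485.7 -355.9] rect [ 487.7 -359.1] [238.3 148.7] 87.4 zdep 3.3
amber [447.9 214.1] 63 mean [ 518.9 -432.2] rect [ 519.6 -432.5] [26.2 24.7] 77.9 zdep 30.8
amber [424.2 216.5] 65 mean [ 512.2 -355.7] rect [ 512.3 -355.2] [25.7 22.4] 89.2 zdep 30.3
amber [405.7 219. ] 69 mean [ 504.9 -296.1] rect [ 505.2 -296.5] [26.7 26.4] 78.4 zdep 30.8
amber [444.3 234.4] 38 mean [ 454.4 -417.2] rect [ 454.4 -416.7] [26.1 13.8] 77.9 zdep 31.5
amber [427.6 237.1] 34 mean [ 446.6 -363.5] rect [ 447.  -363.4] [22.7 12.7] 89.2 zdep 31.3
amber [403.  239.7] 40 mean [ 439.5 -285.3] rect [ 439.5 -285. ] [27.  13.4] 81.1 zdep 31.5
cap [448.5 207.1] 38 mean [ 541.8 -436.1] rect [ 541.5 -436.4] [21.2 17.4] 75.1 zdep 27.1
cap [422.2 209.3] 37 mean [ 535.8 -351.1] rect [ 535.1 -352. ] [22.5 16.1] 89.3 zdep 27.3
cap [406.1 212. ] 39 mean [ 527.7 -298.9] rect [ 527.8 -298.7] [19.3 19. ] 87.7 zdep 25.5
orange [341.1 237.3] 163 mean [446.8 -84.8] rect [452.7 -85.5] [74.8 45.2] 84.0 zdep 111.6
blue [328.5 206.2] 2441 mean [542.1 -48.6] rect [544.8 -49.1] [190.4 126.9] 85.1 zdep 88.1
vred [248.6 189.1] 22 mean [609. 204.] rect [609.2 203.9] [11.1 19.4] 13.6 zdep 24.3
vred [256.7 206.1] 24 mean [553.9 178.2] rect [553.6 177.7] [11.7 20. ] 13.5 zdep 26.4
vred [247.1 208.5] 22 mean [546.5 208.7] rect [546.3 208.1] [11.7 19.3] 13.4 zdep 25.2
vred [238.8 210.7] 24 mean [539.9 234.9] rect [540.  234.6] [11.7 19.9] 13.4 zdep 25.5
fin [252.5 229.9] 84 mean [474.2 183.7] rect [472.7 184.5] [42.2 21.5] 7.2 zdep 76.0
bin [180.2 225.6] 2248 mean [489.7 400. ] rect [492.8 411.2] [180.6 149.7] 42.1 zdep 5.5
```

View pics/crop1.png

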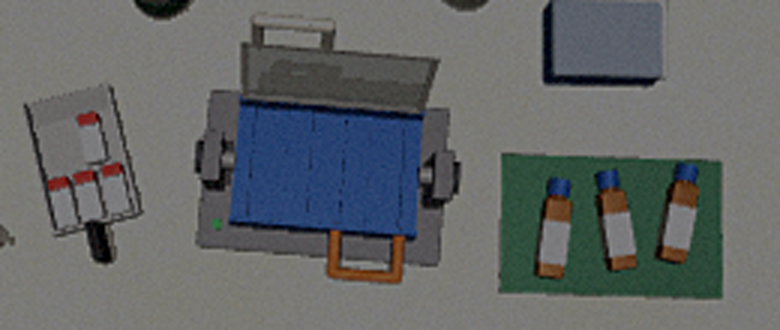

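```bash
cat > go.py <<'E'
# target tool pose -> move in tool axes: go(pos, yaw(deg of tool x in world), pitch(deg, fingers forward +))
from vis import *
def rot(yaw,pitch=0):  # tool x along yaw heading, z down; pitch>0 turns fingers toward heading
    return R.from_euler('z',yaw,degrees=True)*R.from_euler('y',-pitch,degrees=True)*R.from_rotvec([np.pi,0,0])
def go(pos,T,frm=None):
    s=env.observe(); p0,R0=(s["eef_pos"],R.from_rotvec(s["ee_rot"])) if frm is None else frm
    d=R0.inv().apply(np.array(pos)-p0)/600; a=(R0.inv()*T).as_rotvec()/np.pi
    print("delta",d.round(4).tolist(),"ang",a.round(4).tolist(),"rows>=",round(max(np.linalg.norm(d)*12,np.linalg.norm(a)*180/8.59),1))
    return np.array(pos,float),T
E
python3 - <<'E'
from go import *
c=cap("top"); s=cap("scene")
v,u=np.mgrid[150:262,275:385]; uv=np.c_[u.ravel(),v.ravel()]; P=dep(c,uv)
up=P[(abs(P[:,2]-122)<5)&((P[:,1]>50)|(P[:,1]<-135))]
for k in (up[:,1]>-49,up[:,1]<-49):
    q=up[k]; print("upright",len(q),q.mean(0).round(1),np.round(cv2.minAreaRect(q[:,:2].astype(np.float32)),1) if 0 else cv2.minAreaRect(q[:,:2].astype(np.float32)))
hi=P[(P[:,2]>255)]; print("lid top",len(hi),hi.mean(0).round(1),hi.min(0).round(),hi.max(0).round(), np.percentile(hi[:,2],95))
lb=P[P[:,2]>200]; print(np.polyfit(lb[:,0],lb[:,2],1))
for cc,box in ((c,(320,220,365,250)),(s,(310,155,345,190))):
    for ce,a,px in blobs(mask(cc,(3,110,70),(22,255,255),box),10):
        Q=dep(cc,px); print("orange",ce.round(1),a,np.percentile(Q,[5,50,95],axis=0).round(1).tolist())
Q=dep(c,np.argwhere(mask(c,(100,90,40),(130,255,255),(290,180,370,235)))[:,::-1])
A=np.c_[Q[:,:2],np.ones(len(Q))]; k=(Q[:,2]>75)&(Q[:,2]<97); print("floor plane",np.linalg.lstsq(A[k],Q[k,2],rcond=None)[0])
# tray floor by depth
v,u=np.mgrid[172:245,222:275]; P=dep(c,np.c_[u.ravel(),v.ravel()]); t=P[(P[:,2]>15)&(P[:,2]<100)]
print("fin",P[P[:,2]>50].mean(0),cv2.minAreaRect(P[P[:,2]>60][:,:2].astype(np.float32)))
print("tray",cv2.minAreaRect(t[t[:,2]<35][:,:2].astype(np.float32)))
v,u=np.mgrid[175:275,130:230]; P=dep(c,np.c_[u.ravel(),v.ravel()]); t=P[(abs(P[:,2]-90)<5)]
print("bin rim",cv2.minAreaRect(t[:,:2].astype(np.float32)))
E
```

```text
upright 103 [553.9  67.4 121.6] ((553.8455810546875, 69.986328125), (25.789173126220703, 48.544189453125), 84.79192352294922)
upright 113 [ 535.8 -163.1  121.6] ((556.245849609375, -161.09344482421875), (97.09313201904297, 32.00171661376953), 10.144922256469727)
lid top 206 [584.   -8.5 583. ] [386. -51. 256.] [ 660.   23. 1481.] 1480.7844309545783
[  -4.80058605 3299.41927516]
orange [341.1 237.3] 176 [[429.2, -120.0, 106.0], [441.3, -83.2, 111.4], [471.3, -48.1, 116.6]]
orange [328.5 173.3] 96 [[433.9, -115.1, 105.8], [442.1, -81.4, 109.8], [466.5, -48.1, 113.4]]
floor plane [-5.36184019e-02  2.60171533e-03  1.16595221e+02]
fin [459.23371562 158.04183481 307.19896138] ((427.9052429199219, 109.83749389648438), (217.4839324951172, 32.80815887451172), 59.09840393066406)
tray ((545.34033203125, 205.90695190429688), (187.71044921875, 96.69153594970703), 13.90863037109375)
bin rim ((493.1393127441406, 412.2762145996094), (195.53689575195312, 162.71914672851562), 41.93114471435547)
```

```bash
cat >> vis.py <<'E'
def bottles(c):
    m=(mask(c,(3,80,30),(24,255,255))|mask(c,(100,90,40),(130,255,255))|mask(c,(0,0,95),(180,60,255)))
    poly=np.round(proj(c,[[420,-235,3],[420,-478,3],[556,-478,3],[556,-235,3]])).astype(int)
    b=np.zeros_like(m); cv2.fillPoly(b,[poly],255); m&=b
    m=cv2.morphologyEx(m,cv2.MORPH_CLOSE,np.ones((3,3),np.uint8))
    out=[]
    for ce,a,px in blobs(m,100):
        z=dep(c,px)[:,2]; px=px[z>21]
        P=plane(c,px,30)[:,:2]; r=cv2.minAreaRect(P.astype(np.float32))
        w,v=np.linalg.eigh(np.cov(P.T)); d=v[:,1]*np.sign(v[0,1])
        out.append((np.array(r[0]).round(1),P.mean(0).round(1),np.round(r[1],1),round(np.degrees(np.arctan2(d[1],d[0])),1)))
    return out
E
python3 - <<'E'
from go import *
for b in bottles(cap("top")): print(*b)
f=go([435.6,-84.4,170],rot(-4.8)); go([435.6,-84.4,120],rot(-4.8),f)
E
```

```text
[ 498.2 -428.2] [ 495.1 -427.1] [ 28.4 104.5] -12.9
[ 491.9 -357.1] [ 489.3 -358.1] [104.6  30.6] 7.7
[ 484.  -293.4] [ 481.  -292.4] [ 28.3 104.6] -8.4
delta [0.6229, -0.6013, 0.1302] ang [-0.0002, 0.0, 0.1469] rows>= 10.5
delta [0.0, -0.0, 0.0833] ang [0.0, 0.0, 0.0] rows>= 1.0
```

```bash
python3 -m inch '{"delta_pos":[[0.623,-0.601,0.13],[0.623,-0.601,0.13],[0.623,-0.601,0.13],[0.623,-0.601,0.13],[0.623,-0.601,0.13],[0.623,-0.601,0.13],[0.623,-0.601,0.13],[0.623,-0.601,0.13],[0.623,-0.601,0.13],[0.623,-0.601,0.13],[0.623,-0.601,0.13],[0.623,-0.601,0.13],[0.623,-0.601,0.13],[0.623,-0.601,0.13]],"angular":[[0,0,0.147],[0,0,0.147],[0,0,0.147],[0,0,0.147],[0,0,0.147],[0,0,0.147],[0,0,0.147],[0,0,0.147],[0,0,0.147],[0,0,0.147],[0,0,0.147],[0,0,0.147],[0,0,0.147],[0,0,0.147]]}' 0 30
python3 -m inch '{"delta_pos":[[0,0,0.06],[0,0,0.07],[0,0,0.072],[0,0,0.074],[0,0,0.076],[0,0,0.078],[0,0,0.08],[0,0,0.08]]}'
```

```text
time_s: 1.7
eef_pos: [435.5, -85.6, 170.6]
ee_rot: [3.138, -0.134, 0.0]
wrist_force: [-0.2, -0.4, 0.7]
gripper_width: -0.1
grasp_force: 0.0schema error: expected keys delta_pos, angular
```

```bash
python3 -m inch '{"delta_pos":[[0,0,0.06],[0,0,0.07],[0,0,0.073],[0,0,0.076],[0,0,0.079],[0,0,0.082],[0,0,0.082]],"angular":[[0,0,0],[0,0,0],[0,0,0],[0,0,0],[0,0,0],[0,0,0],[0,0,0]]}'
```

```text
time_s: 2.4
eef_pos: [436.0, -85.1, 122.8]
ee_rot: [3.138, -0.132, 0.002]
wrist_force: [-4.9, -1.0, 7.6]
gripper_width: 0.1
grasp_force: 3.5
```

```bash
python3 - <<'E'
from go import *
s=env.observe(); h=(s["eef_pos"]*[1,1,0]+[0,0,121.4],rot(-4.8))
f=go([435.6,-84.4,170],rot(-4.8),h); f=go([484,-293.4,120],rot(-8.4),h); go([484,-293.4,30],rot(-8.4),f)
E
```

```text
delta [-0.0007, -0.0012, -0.081] ang [0.0, 0.0, 0.0] rows>= 1.0
delta [0.1088, 0.3392, 0.0023] ang [0.0, -0.0, 0.02] rows>= 4.3
delta [0.0, -0.0, 0.15] ang [0.0, 0.0, 0.0] rows>= 1.8
```

```bash
python3 -m inch '{"delta_pos":[[0,0,-0.083],[0,0,-0.083],[0.109,0.339,-0.08],[0.109,0.339,-0.08],[0.109,0.339,-0.08],[0.109,0.339,-0.08],[0.109,0.339,-0.08],[0.109,0.339,0.002],[0.109,0.339,0.002],[0.109,0.339,0.002],[0.109,0.339,0.002]],"angular":[[0,0,0],[0,0,0],[0,0,0.02],[0,0,0.02],[0,0,0.02],[0,0,0.02],[0,0,0.02],[0,0,0.02],[0,0,0.02],[0,0,0.02],[0,0,0.02]]}' 0.55 30
python3 -m inch '{"delta_pos":[[0,0,0.06],[0,0,0.12],[0,0,0.15],[0,0,0.15],[0,0,0.15],[0,0,0.15]],"angular":[[0,0,0],[0,0,0],[0,0,0],[0,0,0],[0,0,0],[0,0,0]]}'
python3 -m inch '{"delta_pos":[[0,0,0],[0,0,0],[0,0,0],[0,0,0],[0,0,0],[0,0,0]],"angular":[[0,0,0],[0,0,0],[0,0,0],[0,0,0],[0,0,0],[0,0,0]]}' 0 40
```

```text
time_s: 3.5
eef_pos: [484.9, -292.7, 122.7]
ee_rot: [3.132, -0.229, 0.005]
wrist_force: [-0.3, -0.1, 0.3]
gripper_width: 46.9
grasp_force: 0.0
time_s: 4.1
eef_pos: [485.5, -293.6, 33.3]
ee_rot: [3.131, -0.23, 0.007]
wrist_force: [0.4, -0.3, 0.0]
gripper_width: 47.0
grasp_force: 0.0
time_s: 4.7
eef_pos: [485.0, -293.5, 32.3]
ee_rot: [3.131, -0.23, 0.005]
wrist_force: [-0.5, 1.3, 6.3]
gripper_width: 27.4
grasp_force: 41.9
```

```bash
python3 - <<'E'
from go import *
h=None
go([485,-293.5,190],rot(-4.8)); f=go([550,11.3,190],rot(-4.8)); f=go([550,11.3,135],rot(-4.8)); go([550,11.3,114.5],rot(-4.8),f)
E
```

```text
delta [0.0009, 0.0004, -0.2629] ang [0.0005, -0.0011, -0.0201] rows>= 3.2
delta [0.0338, -0.518, -0.2636] ang [0.0005, -0.0011, -0.0201] rows>= 7.0
delta [0.0334, -0.5181, -0.1719] ang [0.0005, -0.0011, -0.0201] rows>= 6.6
delta [0.0, -0.0, 0.0342] ang [0.0, 0.0, 0.0] rows>= 0.4
```

```bash
python3 -m inch '{"delta_pos":[[0.001,0,-0.08],[0.001,0,-0.16],[0.001,0,-0.263],[0.001,0,-0.263],[0.033,-0.518,-0.263],[0.033,-0.518,-0.263],[0.033,-0.518,-0.263],[0.033,-0.518,-0.263],[0.033,-0.518,-0.263],[0.033,-0.518,-0.263],[0.033,-0.518,-0.263],[0.033,-0.518,-0.263],[0.033,-0.518,-0.172],[0.033,-0.518,-0.172],[0.033,-0.518,-0.172]],"angular":[[0,0,0],[0,0,0],[0,0,0],[0,0,0],[0.0005,-0.001,-0.02],[0.0005,-0.001,-0.02],[0.0005,-0.001,-0.02],[0.0005,-0.001,-0.02],[0.0005,-0.001,-0.02],[0.0005,-0.001,-0.02],[0.0005,-0.001,-0.02],[0.0005,-0.001,-0.02],[0.0005,-0.001,-0.02],[0.0005,-0.001,-0.02],[0.0005,-0.001,-0.02]]}'
python3 - <<'E'
from go import *
cap("scene","pics/s1.png")
c=cap("top"); cv2.imwrite("pics/t1.png",cv2.resize(c["image"][150:260,270:480],(780,409),interpolation=cv2.INTER_CUBIC)[:,:,::-1])
for b in bottles(c): print(*b)
go([550,11.3,114.5],rot(-4.8))
E
```

```text
time_s: 6.2
eef_pos: [547.5, 10.3, 131.2]
ee_rot: [-3.137, 0.135, 0.013]
wrist_force: [-0.4, -0.4, -1.1]
gripper_width: 26.9
grasp_force: 41.0
[ 498.3 -428.4] [ 495.5 -427.3] [ 28.  104.1] -12.5
[ 492.  -358.6] [ 489.5 -358.2] [104.   29.8] 7.9
delta [0.0008, -0.0012, 0.0341] ang [-0.0005, 0.0004, -0.0006] rows>= 0.4
```

View pics/s1.png

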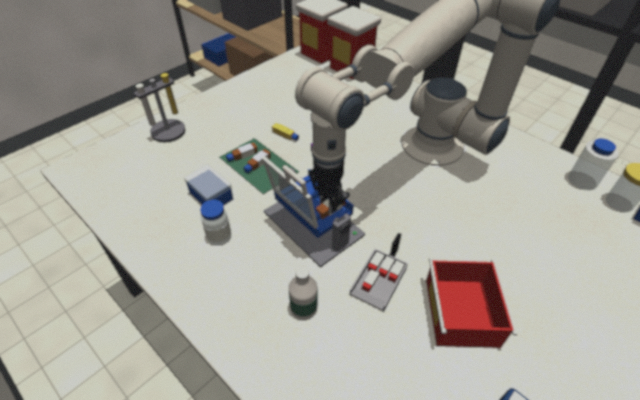

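The scene view shows the arm holding the bottle above the +y pocket, with its amber end at (323,210). I lower and release it there.

```bash
python3 -m inch '{"delta_pos":[[0,-0.001,0.015],[0,-0.001,0.026],[0,-0.001,0.026],[0,-0.001,0.026]],"angular":[[0,0,0],[0,0,0],[0,0,0],[0,0,0]]}'
python3 -m inch '{"delta_pos":[[0,0,0],[0,0,0],[0,0,0],[0,0,-0.05],[0,0,-0.11],[0,0,-0.11]],"angular":[[0,0,0],[0,0,0],[0,0,0],[0,0,0],[0,0,0],[0,0,0]]}' 0.45 30
python3 - <<'E'
from go import *
T=[485,-356,0]
c=cap("top")
for b in bottles(c): print(*b)
f=go([490.5,-357.8,180],rot(7.9)); f=go([490.5,-357.8,30],rot(7.9),f)
E
```

```text
time_s: 6.7
eef_pos: [548.8, 12.3, 117.4]
ee_rot: [-3.137, 0.132, 0.005]
wrist_force: [-0.5, 0.0, 0.1]
gripper_width: 26.8
grasp_force: 41.0
time_s: 7.3
eef_pos: [551.2, 12.2, 190.0]
ee_rot: [-3.137, 0.132, -0.011]
wrist_force: [1.0, -0.3, 0.6]
gripper_width: 38.4
grasp_force: 0.0
[ 498.  -428.1] [ 495.3 -426.9] [ 28.4 104.8] -12.6
[ 491.9 -356.8] [ 489.6 -358.1] [104.6  31.1] 7.8
delta [-0.0481, 0.6229, 0.0107] ang [-0.0005, -0.0012, -0.0706] rows>= 7.5
delta [0.0, -0.0, 0.25] ang [0.0, 0.0, 0.0] rows>= 3.0
```

```bash
python3 -m inch '{"delta_pos":[[-0.048,0.623,0.01],[-0.048,0.623,0.01],[-0.048,0.623,0.01],[-0.048,0.623,0.01],[-0.048,0.623,0.01],[-0.048,0.623,0.01],[-0.048,0.623,0.01],[-0.048,0.623,0.01],[-0.048,0.623,0.01],[-0.048,0.623,0.15],[-0.048,0.623,0.15],[-0.048,0.623,0.24],[-0.048,0.623,0.262],[-0.048,0.623,0.262],[-0.048,0.623,0.262]],"angular":[[0,0,-0.07],[0,0,-0.07],[0,0,-0.07],[0,0,-0.07],[0,0,-0.07],[0,0,-0.07],[0,0,-0.07],[0,0,-0.07],[0,0,-0.07],[0,0,-0.07],[0,0,-0.07],[0,0,-0.07],[0,0,-0.07],[0,0,-0.07],[0,0,-0.07]]}' 0.55 30
python3 -m inch '{"delta_pos":[[0,0,0],[0,0,0],[0,0,0],[0,0,0],[0,0,0],[0,0,0]],"angular":[[0,0,0],[0,0,0],[0,0,0],[0,0,0],[0,0,0],[0,0,0]]}' 0 40
python3 - <<'E'
from go import *
go([545,-48.5,190],rot(-4.8)); f=go([545,-48.5,135],rot(-4.8)); go([545,-48.5,115],rot(-4.8))
E
```

```text
time_s: 8.85
eef_pos: [488.7, -356.6, 25.5]
ee_rot: [-3.131, -0.214, 0.005]
wrist_force: [0.0, -1.4, 0.3]
gripper_width: 47.0
grasp_force: 0.0
time_s: 9.45
eef_pos: [489.4, -357.9, 27.4]
ee_rot: [-3.134, -0.213, 0.001]
wrist_force: [1.0, 0.6, 6.2]
gripper_width: 26.9
grasp_force: 40.6
delta [0.1616, -0.4985, -0.2707] ang [-0.0002, 0.0002, 0.07] rows>= 7.1
delta [0.1616, -0.4985, -0.179] ang [-0.0002, 0.0002, 0.07] rows>= 6.6
delta [0.1617, -0.4984, -0.1457] ang [-0.0002, 0.0002, 0.07] rows>= 6.5
```

```bash
python3 -m inch '{"delta_pos":[[0,0,-0.08],[0,0,-0.16],[0,0,-0.27],[0,0,-0.27],[0.162,-0.498,-0.27],[0.162,-0.498,-0.27],[0.162,-0.498,-0.27],[0.162,-0.498,-0.27],[0.162,-0.498,-0.27],[0.162,-0.498,-0.27],[0.162,-0.498,-0.27],[0.162,-0.498,-0.27],[0.162,-0.498,-0.27],[0.162,-0.498,-0.18],[0.162,-0.498,-0.18],[0.162,-0.498,-0.16],[0.162,-0.498,-0.14],[0.162,-0.498,-0.14],[0.162,-0.498,-0.14]],"angular":[[0,0,0],[0,0,0],[0,0,0],[0,0,0],[0,0,0.07],[0,0,0.07],[0,0,0.07],[0,0,0.07],[0,0,0.07],[0,0,0.07],[0,0,0.07],[0,0,0.07],[0,0,0.07],[0,0,0.07],[0,0,0.07],[0,0,0.07],[0,0,0.07],[0,0,0.07],[0,0,0.07]]}'
python3 -m inch '{"delta_pos":[[0,0,0],[0,0,0],[0,0,0],[0,0,-0.05],[0,0,-0.13],[0,0,-0.13],[0,0,-0.13]],"angular":[[0,0,0],[0,0,0],[0,0,0],[0,0,0],[0,0,0],[0,0,0],[0,0,0]]}' 0.45 30
python3 - <<'E'
from go import *
c=cap("top")
for b in bottles(c): print(*b)
f=go([496.8,-427.8,190],rot(-12.6)); f=go([496.8,-427.8,31],rot(-12.6),f)
E
```

```text
time_s: 11.35
eef_pos: [545.1, -48.8, 111.2]
ee_rot: [-3.137, 0.132, 0.003]
wrist_force: [-0.7, -0.3, -0.5]
gripper_width: 27.1
grasp_force: 40.6
time_s: 12.05
eef_pos: [545.8, -48.7, 190.5]
ee_rot: [-3.137, 0.132, -0.002]
wrist_force: [-0.1, 0.0, -0.6]
gripper_width: 39.0
grasp_force: 0.0
[ 498.  -428.1] [ 495.7 -426.9] [ 28.4 104.8] -12.3
delta [-0.0272, 0.6365, -0.0034] ang [-0.0005, 0.0007, 0.0433] rows>= 7.6
delta [-0.0, -0.0, 0.265] ang [0.0, 0.0, 0.0] rows>= 3.2
```

```bash
python3 -m inch '{"delta_pos":[[-0.027,0.636,0],[-0.027,0.636,0],[-0.027,0.636,0],[-0.027,0.636,0],[-0.027,0.636,0],[-0.027,0.636,0],[-0.027,0.636,0],[-0.027,0.636,0],[-0.027,0.636,0],[-0.027,0.636,0.12],[-0.027,0.636,0.2],[-0.027,0.636,0.25],[-0.027,0.636,0.262],[-0.027,0.636,0.262],[-0.027,0.636,0.262]],"angular":[[0,0,0.043],[0,0,0.043],[0,0,0.043],[0,0,0.043],[0,0,0.043],[0,0,0.043],[0,0,0.043],[0,0,0.043],[0,0,0.043],[0,0,0.043],[0,0,0.043],[0,0,0.043],[0,0,0.043],[0,0,0.043],[0,0,0.043]]}' 0.55 30
python3 -m inch '{"delta_pos":[[0,0,0],[0,0,0],[0,0,0],[0,0,0],[0,0,0],[0,0,0]],"angular":[[0,0,0],[0,0,0],[0,0,0],[0,0,0],[0,0,0],[0,0,0]]}' 0 40
python3 - <<'E'
from go import *
go([540,-108.3,190],rot(-4.8)); go([540,-108.3,115],rot(-4.8))
print(env.observe()["eef_pos"][2])
E
```

```text
time_s: 13.6
eef_pos: [497.5, -427.9, 33.5]
ee_rot: [3.122, -0.343, 0.0]
wrist_force: [0.9, -0.6, 0.6]
gripper_width: 47.0
grasp_force: 0.0
time_s: 14.2
eef_pos: [497.9, -428.6, 34.7]
ee_rot: [3.121, -0.343, 0.004]
wrist_force: [0.0, 0.7, 8.1]
gripper_width: 27.1
grasp_force: 42.0
delta [-0.0468, -0.5358, -0.2601] ang [0.0007, -0.0008, -0.0431] rows>= 7.2
delta [-0.0472, -0.536, -0.1351] ang [0.0007, -0.0008, -0.0431] rows>= 6.7
34.66606578177506
```

```bash
python3 -m inch '{"delta_pos":[[0,0,-0.08],[0,0,-0.16],[0,0,-0.26],[0,0,-0.26],[-0.047,-0.536,-0.26],[-0.047,-0.536,-0.26],[-0.047,-0.536,-0.26],[-0.047,-0.536,-0.26],[-0.047,-0.536,-0.26],[-0.047,-0.536,-0.26],[-0.047,-0.536,-0.26],[-0.047,-0.536,-0.26],[-0.047,-0.536,-0.26],[-0.047,-0.536,-0.18],[-0.047,-0.536,-0.18],[-0.047,-0.536,-0.16],[-0.047,-0.536,-0.139],[-0.047,-0.536,-0.139],[-0.047,-0.536,-0.139]],"angular":[[0,0,0],[0,0,0],[0,0,0],[0,0,0],[0,0,-0.043],[0,0,-0.043],[0,0,-0.043],[0,0,-0.043],[0,0,-0.043],[0,0,-0.043],[0,0,-0.043],[0,0,-0.043],[0,0,-0.043],[0,0,-0.043],[0,0,-0.043],[0,0,-0.043],[0,0,-0.043],[0,0,-0.043],[0,0,-0.043]]}'
python3 -m inch '{"delta_pos":[[0,0,0],[0,0,0],[0,0,0],[0,0,-0.05],[0,0,-0.13],[0,0,-0.13],[0,0,-0.13]],"angular":[[0,0,0],[0,0,0],[0,0,0],[0,0,0],[0,0,0],[0,0,0],[0,0,0]]}' 0.45 30
python3 - <<'E'
from go import *
f=go([420,-230,300],rot(85.2)); go([648,-10,340],rot(85.2),f)
E
```

```text
time_s: 16.1
eef_pos: [539.5, -107.9, 115.4]
ee_rot: [-3.137, 0.133, 0.002]
wrist_force: [-1.2, 0.6, -0.7]
gripper_width: 26.9
grasp_force: 41.9
time_s: 16.8
eef_pos: [539.9, -107.7, 194.4]
ee_rot: [-3.138, 0.132, -0.001]
wrist_force: [0.1, -0.3, -1.1]
gripper_width: 38.5
grasp_force: 0.0
delta [-0.1819, 0.2197, -0.1764] ang [-0.0, -0.0005, -0.5001] rows>= 10.5
delta [0.3972, 0.348, -0.0667] ang [0.0, 0.0, 0.0] rows>= 6.4
```

```bash
python3 -m inch '{"delta_pos":[[0,0,-0.08],[-0.18,0.22,-0.176],[-0.18,0.22,-0.176],[-0.18,0.22,-0.176],[-0.18,0.22,-0.176],[-0.18,0.22,-0.176],[-0.18,0.22,-0.176],[-0.18,0.22,-0.176],[-0.18,0.22,-0.176],[-0.18,0.22,-0.176],[-0.18,0.22,-0.176],[-0.18,0.22,-0.176],[-0.18,0.22,-0.176]],"angular":[[0,0,-0.05],[0,0,-0.5],[0,0,-0.5],[0,0,-0.5],[0,0,-0.5],[0,0,-0.5],[0,0,-0.5],[0,0,-0.5],[0,0,-0.5],[0,0,-0.5],[0,0,-0.5],[0,0,-0.5],[0,0,-0.5]]}'
python3 - <<'E'
from go import *
print(env.observe()["joint_positions"].round(2))
c=cap("top"); cv2.imwrite("pics/t2.png",cv2.resize(c["image"][150:260,220:480],(780,330),interpolation=cv2.INTER_CUBIC)[:,:,::-1])
v,u=np.mgrid[150:175,290:345]; uv=np.c_[u.ravel(),v.ravel()]; P=dep(c,uv); k=(P[:,2]>240)&(P[:,2]<320)
uv,P=uv[k],P[k]
hx=np.array([.9965,-.084]); hy=np.array([.084,.9965]); H=np.c_[(P[:,:2]-[545,-48.5])@hx,(P[:,:2]-[545,-48.5])@hy,P[:,2]]
for lo in range(70,130,4):
    q=H[(H[:,0]>=lo)&(H[:,0]<lo+4)&(H[:,1]>28)&(H[:,1]<62)]
    if len(q): print(lo,len(q),q.mean(0).round(1),np.percentile(q[:,2],[5,95]).round(1))
s=cap("scene"); v,u=np.mgrid[145:200,245:310]; P=dep(s,np.c_[u.ravel(),v.ravel()]); H=np.c_[(P[:,:2]-[545,-48.5])@hx,(P[:,:2]-[545,-48.5])@hy,P[:,2]]
q=H[(H[:,2]>255)&(H[:,2]<320)]; print("scene",len(q),np.percentile(q,[2,50,98],axis=0).round(1).tolist())
E
```

```text
time_s: 18.1
eef_pos: [420.6, -230.1, 296.9]
ee_rot: [-2.312, -2.119, 0.002]
wrist_force: [0.0, -0.5, 0.5]
gripper_width: 38.7
grasp_force: 0.0
[-0.57 -0.21  1.43  0.    1.92 -0.48]
78 10 [ 80.8  46.3 244.5] [240.5 248.4]
82 19 [ 83.9  44.4 245.4] [241.4 249.5]
86 36 [ 88.2  45.4 270.6] [242.8 292.9]
90 19 [ 92.1  43.  290.8] [287.2 293.9]
94 16 [ 95.8  46.4 290.4] [287.7 292.9]
98 1 [ 98.7  47.2 285.3] [285.3 285.3]
scene 207 [[89.6, 11.9, 256.4], [96.7, 53.0, 286.3], [101.9, 83.3, 291.2]]
```

View pics/t2.png

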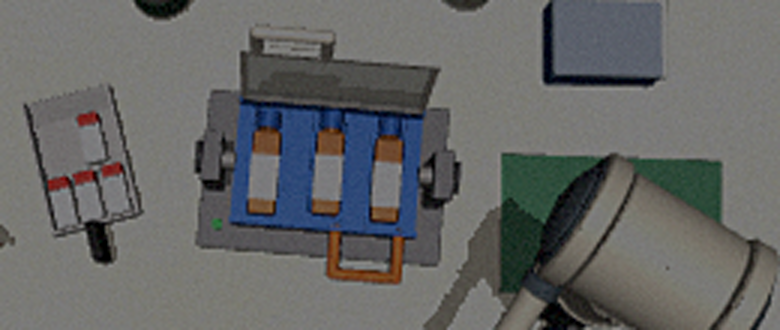

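The crop shows all three bottles lying in their own pockets, at (265,170), (328,170) and (386,175), and the tray unmoved. Next is the lid bar, in holder axes at x=95, y=45, z=286.

```bash
python3 -m inch '{"delta_pos":[[0,0,-0.063],[0.394,0.34,-0.063],[0.394,0.34,-0.063],[0.394,0.34,-0.063],[0.394,0.34,-0.063],[0.394,0.34,-0.063],[0.394,0.34,-0.063],[0.394,0.34,-0.063],[0.394,0.34,-0.063],[0.394,0.34,-0.063],[0.394,0.34,-0.063],[0.394,0.34,-0.063]],"angular":[[0,0,0],[0,0,0],[0,0,0],[0,0,0],[0,0,0],[0,0,0],[0,0,0],[0,0,0],[0,0,0],[0,0,0],[0,0,0],[0,0,0]]}' 0.5 40
python3 - <<'E'
from go import *
hx=np.array([.9965,-.084]); hy=np.array([.084,.9965]); e=env.observe()["eef_pos"]; print("H",(e[:2]-[545,-48.5])@hx,(e[:2]-[545,-48.5])@hy,e[2])
go([545+95*.9965+45*.084,-48.5-95*.084+45*.9965,284],rot(85.2))
E
```

```text
time_s: 19.4
eef_pos: [643.2, -13.2, 336.8]
ee_rot: [-2.314, -2.122, -0.0]
wrist_force: [0.4, -0.0, 0.8]
gripper_width: 42.7
grasp_force: 0.0
H 94.8698992138697 43.43276129251197 336.8320264687096
delta [0.0025, 0.0003, 0.0881] ang [-0.0004, -0.0005, -0.0008] rows>= 1.1
```

```bash
python3 -m inch '{"delta_pos":[[0.002,0,0.03],[0.002,0,0.06],[0.002,0,0.088],[0.002,0,0.088],[0.002,0,0.088]],"angular":[[0,0,0],[0,0,0],[0,0,0],[0,0,0],[0,0,0]]}'
python3 -m inch '{"delta_pos":[[0,0,0],[0,0,0],[0,0,0],[0,0,0],[0,0,0],[0,0,0],[0,0,0]],"angular":[[0,0,0],[0,0,0],[0,0,0],[0,0,0],[0,0,0],[0,0,0],[0,0,0]]}' 0 40
python3 - <<'E'
from go import *
hx=np.array([.9965,-.084]); hy=np.array([.084,.9965]); e=env.observe()["eef_pos"]; X,Z=(e[:2]-[545,-48.5])@hx,e[2]; print("H",X,(e[:2]-[545,-48.5])@hy,Z)
dz=Z+2-118; t0=np.arctan2(dz,64-X); print("th0",t0,np.hypot(dz,64-X))
for t in np.linspace(t0,0,31)[1:]: print([0,round((64-170*np.cos(t)-X)/600,3),round((Z+2-118-170*np.sin(t))/600,3)],end=",")
E
```

```text
time_s: 19.9
eef_pos: [643.4, -11.2, 283.5]
ee_rot: [-2.312, -2.123, 0.001]
wrist_force: [-1.0, -0.3, 0.1]
gripper_width: 42.4
grasp_force: 0.0
time_s: 20.6
eef_pos: [644.3, -10.6, 284.1]
ee_rot: [-2.312, -2.125, -0.001]
wrist_force: [0.8, -0.8, 5.8]
gripper_width: 10.5
grasp_force: 39.2
H 95.81231478179598 46.086955024474925 284.1308541041411
th0 1.7577972724482285 171.11401892762632
[0, np.float64(-0.017), np.float64(-0.001)],[0, np.float64(-0.033), np.float64(-0.002)],[0, np.float64(-0.05), np.float64(-0.003)],[0, np.float64(-0.066), np.float64(-0.003)],[0, np.float64(-0.083), np.float64(-0.002)],[0, np.float64(-0.099), np.float64(0.001)],[0, np.float64(-0.116), np.float64(0.004)],[0, np.float64(-0.132), np.float64(0.008)],[0, np.float64(-0.148), np.float64(0.013)],[0, np.float64(-0.163), np.float64(0.019)],[0, np.float64(-0.178), np.float64(0.026)],[0, np.float64(-0.193), np.float64(0.034)],[0, np.float64(-0.207), np.float64(0.042)],[0, np.float64(-0.221), np.float64(0.052)],[0, np.float64(-0.234), np.float64(0.062)],[0, np.float64(-0.246), np.float64(0.073)],[0, np.float64(-0.258), np.float64(0.085)],[0, np.float64(-0.269), np.float64(0.097)],[0, np.float64(-0.28), np.float64(0.11)],[0, np.float64(-0.289), np.float64(0.124)],[0, np.float64(-0.298), np.float64(0.138)],[0, np.float64(-0.306), np.float64(0.152)],[0, np.float64(-0.313), np.float64(0.167)],[0, np.float64(-0.319), np.float64(0.183)],[0, np.float64(-0.324), np.float64(0.198)],[0, np.float64(-0.329), np.float64(0.214)],[0, np.float64(-0.332), np.float64(0.231)],[0, np.float64(-0.334), np.float64(0.247)],[0, np.float64(-0.336), np.float64(0.264)],[0, np.float64(-0.336), np.float64(0.28)],
```

```bash
python3 -m inch '{"delta_pos":[[0,-0.017,0],[0,-0.033,0],[0,-0.05,-0.002],[0,-0.066,-0.002],[0,-0.083,-0.001],[0,-0.099,0.001],[0,-0.116,0.004],[0,-0.132,0.008],[0,-0.148,0.013],[0,-0.163,0.019],[0,-0.178,0.026],[0,-0.193,0.034],[0,-0.207,0.042],[0,-0.221,0.052],[0,-0.234,0.062],[0,-0.234,0.062]],"angular":[[0,0,0],[0,0,0],[0,0,0],[0,0,0],[0,0,0],[0,0,0],[0,0,0],[0,0,0],[0,0,0],[0,0,0],[0,0,0],[0,0,0],[0,0,0],[0,0,0],[0,0,0],[0,0,0]]}'
python3 - <<'E'
from go import *
hx=np.array([.9965,-.084]); hy=np.array([.084,.9965]); e=env.observe()["eef_pos"]; X,Z=(e[:2]-[545,-48.5])@hx,e[2]; print("H",X,(e[:2]-[545,-48.5])@hy,Z)
print(np.arctan2(Z+2-118,64-X),np.hypot(Z+2-118,64-X))
E
```

```text
time_s: 22.2
eef_pos: [503.2, 2.4, 245.3]
ee_rot: [-2.308, -2.124, 0.0]
wrist_force: [0.1, 4.2, -1.4]
gripper_width: 10.8
grasp_force: 40.4
H -45.91959733757484 47.20180179021703 245.27315066749463
0.8661342407209082 169.68755217267812
```

```bash
python3 -m inch '{"delta_pos":[[0,-0.012,0.011],[0,-0.024,0.023],[0,-0.035,0.035],[0,-0.046,0.048],[0,-0.055,0.062],[0,-0.064,0.076],[0,-0.072,0.09],[0,-0.079,0.105],[0,-0.085,0.121],[0,-0.09,0.136],[0,-0.095,0.152],[0,-0.098,0.169],[0,-0.1,0.185],[0,-0.102,0.202],[0,-0.102,0.218],[0,-0.102,0.222],[0,-0.102,0.222]],"angular":[[0,0,0],[0,0,0],[0,0,0],[0,0,0],[0,0,0],[0,0,0],[0,0,0],[0,0,0],[0,0,0],[0,0,0],[0,0,0],[0,0,0],[0,0,0],[0,0,0],[0,0,0],[0,0,0],[0,0,0]]}'
python3 - <<'E'
from go import *
hx=np.array([.9965,-.084]); hy=np.array([.084,.9965]); e=env.observe()["eef_pos"]; X,Z=(e[:2]-[545,-48.5])@hx,e[2]; print("H",X,(e[:2]-[545,-48.5])@hy,Z)
print(np.arctan2(Z+2-118,64-X),np.hypot(Z+2-118,64-X))
E
```

```text
time_s: 23.9
eef_pos: [443.8, 7.2, 115.9]
ee_rot: [-2.312, -2.126, -0.005]
wrist_force: [-0.5, 5.2, 12.3]
gripper_width: 10.5
grasp_force: 41.3
H -105.50138586687575 47.04622700938856 115.91546038816051
-0.0004987546526372791 169.50140694913856
```

```bash
python3 -m inch '{"delta_pos":[[0,0,0],[0,0,0],[0,0,-0.04],[0,0,-0.13],[0,0,-0.13],[-0.153,0,-0.13],[-0.153,0,-0.13],[-0.153,0,-0.13],[-0.153,0,-0.13]],"angular":[[0,0,0],[0,0,0],[0,0,0],[0,0,0],[0,0,0],[0,0,0],[0,0,0],[0,0,0],[0,0,0]]}' 0.4 40
python3 - <<'E'
from go import *
hx=np.array([.9965,-.084]); hy=np.array([.084,.9965]); e=env.observe()["eef_pos"]; X,Z=(e[:2]-[545,-48.5])@hx,e[2]; print("H",X,(e[:2]-[545,-48.5])@hy,Z)
c=cap("top"); s=cap("scene"); a=cv2.resize(s["image"][130:290,210:410],(750,600),interpolation=cv2.INTER_CUBIC); cv2.imwrite("pics/s2.png",a[:,:,::-1])
E
```

```text
time_s: 24.8
eef_pos: [434.6, -85.6, 190.0]
ee_rot: [-2.312, -2.12, 0.003]
wrist_force: [0.2, 0.1, -0.5]
gripper_width: 34.0
grasp_force: 0.0
H -106.89770647724124 -46.23246759107628 189.96541778472917
```

View pics/s2.png

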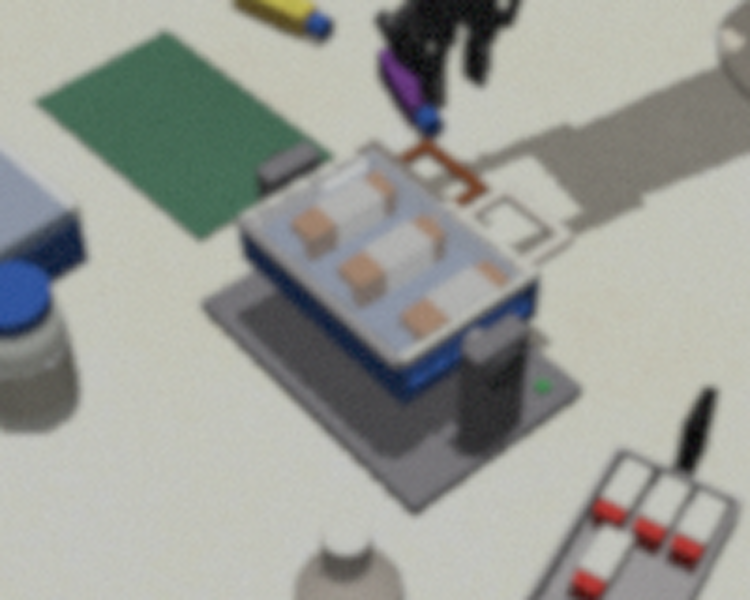

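The lid is shut flat over three bottles, around (345,240) in the crop, and the gripper is clear above the orange bar. Now I grip the orange bar.

```bash
python3 -m inch '{"delta_pos":[[0.002,0,0.06],[0.002,0,0.11],[0.002,0,0.153],[0.002,0,0.153],[0.002,0,0.153]],"angular":[[0,0,0],[0,0,0],[0,0,0],[0,0,0],[0,0,0]]}' 0.4 40
python3 -m inch '{"delta_pos":[[0,0,0],[0,0,0],[0,0,0],[0,0,0],[0,0,0],[0,0,0]],"angular":[[0,0,0],[0,0,0],[0,0,0],[0,0,0],[0,0,0],[0,0,0]]}' 0 40
python3 - <<'E'
from go import *
hx=np.array([.9965,-.084]); hy=np.array([.084,.9965]); e=env.observe()["eef_pos"]; X,Z=(e[:2]-[545,-48.5])@hx,e[2]; print("H",X,(e[:2]-[545,-48.5])@hy,Z)
for t in np.linspace(0,np.pi,33)[1:]: print([0,float(round((-106*np.cos(t)+106)/600,3)),float(round(-106*np.sin(t)/600,3))],end=",")
E
```

```text
time_s: 25.4
eef_pos: [434.8, -82.6, 99.3]
ee_rot: [-2.308, -2.125, 0.002]
wrist_force: [0.4, 0.3, 0.4]
gripper_width: 34.2
grasp_force: 0.0
time_s: 26.0
eef_pos: [435.2, -83.4, 101.2]
ee_rot: [-2.311, -2.125, -0.0]
wrist_force: [-4.6, 1.6, 7.7]
gripper_width: 10.4
grasp_force: 39.3
H -106.48944606843041 -43.98658898346102 101.2039183240369
[0, 0.001, -0.017],[0, 0.003, -0.034],[0, 0.008, -0.051],[0, 0.013, -0.068],[0, 0.021, -0.083],[0, 0.03, -0.098],[0, 0.04, -0.112],[0, 0.052, -0.125],[0, 0.065, -0.137],[0, 0.079, -0.147],[0, 0.093, -0.156],[0, 0.109, -0.163],[0, 0.125, -0.169],[0, 0.142, -0.173],[0, 0.159, -0.176],[0, 0.177, -0.177],[0, 0.194, -0.176],[0, 0.211, -0.173],[0, 0.228, -0.169],[0, 0.244, -0.163],[0, 0.26, -0.156],[0, 0.275, -0.147],[0, 0.289, -0.137],[0, 0.302, -0.125],[0, 0.313, -0.112],[0, 0.324, -0.098],[0, 0.332, -0.083],[0, 0.34, -0.068],[0, 0.346, -0.051],[0, 0.35, -0.034],[0, 0.352, -0.017],[0, 0.353, -0.0],
```

```bash
python3 -m inch '{"delta_pos":[[0,0.001,-0.017],[0,0.003,-0.034],[0,0.008,-0.051],[0,0.013,-0.068],[0,0.021,-0.083],[0,0.03,-0.098],[0,0.04,-0.112],[0,0.052,-0.125],[0,0.065,-0.137],[0,0.079,-0.147],[0,0.093,-0.156],[0,0.109,-0.163],[0,0.125,-0.169],[0,0.142,-0.173],[0,0.159,-0.176],[0,0.177,-0.177],[0,0.177,-0.177]],"angular":[[0,0,0],[0,0,0],[0,0,0],[0,0,0],[0,0,0],[0,0,0],[0,0,0],[0,0,0],[0,0,0],[0,0,0],[0,0,0],[0,0,0],[0,0,0],[0,0,0],[0,0,0],[0,0,0],[0,0,0]]}'
python3 - <<'E'
from go import *
hx=np.array([.9965,-.084]); hy=np.array([.084,.9965]); e=env.observe()["eef_pos"]; X,Z=(e[:2]-[545,-48.5])@hx,e[2]; print("H",X,(e[:2]-[545,-48.5])@hy,Z,np.hypot(X,Z+2-100))
E
```

```text
time_s: 27.7
eef_pos: [543.0, -93.6, 209.2]
ee_rot: [2.311, 2.124, 0.003]
wrist_force: [-0.4, -1.6, 6.4]
gripper_width: 10.4
grasp_force: 42.6
H 1.7674313352300075 -45.14907674809171 209.17435413005126 111.18840240672044
```

```bash
python3 -m inch '{"delta_pos":[[0,0.017,0.004],[0,0.034,0.008],[0,0.051,0.013],[0,0.067,0.019],[0,0.083,0.026],[0,0.098,0.035],[0,0.112,0.045],[0,0.125,0.057],[0,0.136,0.07],[0,0.147,0.084],[0,0.155,0.099],[0,0.163,0.114],[0,0.169,0.131],[0,0.173,0.148],[0,0.175,0.165],[0,0.176,0.182],[0,0.176,0.187],[0,0.176,0.19]],"angular":[[0,0,0],[0,0,0],[0,0,0],[0,0,0],[0,0,0],[0,0,0],[0,0,0],[0,0,0],[0,0,0],[0,0,0],[0,0,0],[0,0,0],[0,0,0],[0,0,0],[0,0,0],[0,0,0],[0,0,0],[0,0,0]]}'
python3 - <<'E'
from go import *
hx=np.array([.9965,-.084]); hy=np.array([.084,.9965]); e=env.observe()["eef_pos"]; X,Z=(e[:2]-[545,-48.5])@hx,e[2]; print("H",X,(e[:2]-[545,-48.5])@hy,Z,np.hypot(X,Z+2-100))
E
```

```text
time_s: 29.5
eef_pos: [646.4, -102.8, 97.5]
ee_rot: [2.313, 2.124, -0.001]
wrist_force: [-16.9, -0.7, 25.5]
gripper_width: 10.4
grasp_force: 50.1
H 105.59054353007706 -45.59682114850259 97.51853852393481 105.59164118494434
```

```bash
python3 -m inch '{"delta_pos":[[0,0,0],[0,0,0],[0,0,0],[0,0,-0.06],[0,0,-0.15],[0,0,-0.25],[0,0,-0.3],[0,0,-0.3]],"angular":[[0,0,0],[0,0,0],[0,0,0],[0,0,0],[0,0,0],[0,0,0],[0,0,0],[0,0,0]]}' 0.4 40
python3 - <<'E'
from go import *
print(env.observe()["joint_positions"].round(2))
f=go([400,90,280],rot(13.6,40))
E
```

```text
time_s: 30.3
eef_pos: [648.6, -102.1, 281.5]
ee_rot: [2.305, 2.119, 0.014]
wrist_force: [1.3, 0.1, 0.5]
gripper_width: 34.0
grasp_force: 0.0
[-0.21  0.25  1.    0.    1.88 -0.12]
delta [0.2842, -0.4397, -0.0035] ang [-0.1348, 0.1896, 0.3817] rows>= 9.4
```

```bash
python3 -m inch '{"delta_pos":[[0.284,-0.44,0],[0.284,-0.44,0],[0.284,-0.44,0],[0.284,-0.44,0],[0.284,-0.44,0],[0.284,-0.44,0],[0.284,-0.44,0],[0.284,-0.44,0],[0.284,-0.44,0],[0.284,-0.44,0],[0.284,-0.44,0],[0.284,-0.44,0]],"angular":[[-0.135,0.19,0.382],[-0.135,0.19,0.382],[-0.135,0.19,0.382],[-0.135,0.19,0.382],[-0.135,0.19,0.382],[-0.135,0.19,0.382],[-0.135,0.19,0.382],[-0.135,0.19,0.382],[-0.135,0.19,0.382],[-0.135,0.19,0.382],[-0.135,0.19,0.382],[-0.135,0.19,0.382]]}'
python3 - <<'E'
from go import *
print(env.observe()["joint_positions"].round(2))
c=cap("top"); s=cap("scene")
a=np.vstack([cv2.resize(c["image"][150:260,220:480],(620,262)),cv2.resize(s["image"][140:310,200:420],(423,327))[:, :] if 0 else cv2.resize(s["image"][160:300,210:480],(620,321))])
cv2.imwrite("pics/b3.png",a[:,:,::-1])
hx=np.array([.9965,-.084]); hy=np.array([.084,.9965])
for cc,box in ((c,(280,170,370,245)),(s,(230,170,345,260))):
    for ce,ar,px in blobs(mask(cc,(3,110,70),(22,255,255),box),10):
        Q=dep(cc,px); H=np.c_[(Q[:,:2]-[545,-48.5])@hx,(Q[:,:2]-[545,-48.5])@hy,Q[:,2]]; print("orange",ce.round(1),ar,np.percentile(H,[5,50,95],axis=0).round(1).tolist())
v,u=np.mgrid[175:245,290:365]; P=dep(c,np.c_[u.ravel(),v.ravel()]); H=np.c_[(P[:,:2]-[545,-48.5])@hx,(P[:,:2]-[545,-48.5])@hy,P[:,2]]
q=H[(abs(H[:,0])<55)&(abs(H[:,1])<85)&(H[:,2]>80)]; print("bottom plane",np.linalg.lstsq(np.c_[q[:,:2],np.ones(len(q))],q[:,2],rcond=None)[0],len(q))
v,u=np.mgrid[172:245,222:275]; P=dep(c,np.c_[u.ravel(),v.ravel()])
t=P[(P[:,2]>15)&(P[:,2]<35)]; print("tray",cv2.minAreaRect(t[:,:2].astype(np.float32)))
t=P[(P[:,2]>65)&(P[:,2]<95)]; print("fin",t.mean(0),len(t),cv2.minAreaRect(t[:,:2].astype(np.float32)))
E
```

```text
time_s: 31.5
eef_pos: [451.7, 101.6, 286.4]
ee_rot: [-2.884, -0.344, -0.958]
wrist_force: [-0.2, -0.2, -0.4]
gripper_width: 34.0
grasp_force: 0.0
[ 0.07 -0.86  2.    0.11  1.37  1.42]
orange [345.5 175.5] 159 [[68.8, -81.1, 99.3], [99.4, -43.7, 105.2], [108.7, -10.3, 110.2]]
orange [276.9 208.1] 193 [[57.9, -86.4, 11.3], [97.1, -33.4, 102.7], [111.5, -7.6, 106.2]]
bottom plane [ 1.31418500e-03 -1.52260036e-03  1.24012868e+02] 2086
tray ((545.5515747070312, 206.01089477539062), (188.23065185546875, 96.80015563964844), 13.726827621459961)
fin [474.4084128  188.10799906  77.81317704] 60 ((473.7947082519531, 188.7254638671875), (41.20469284057617, 12.966444969177246), 13.397221565246582)
```

View pics/b3.png

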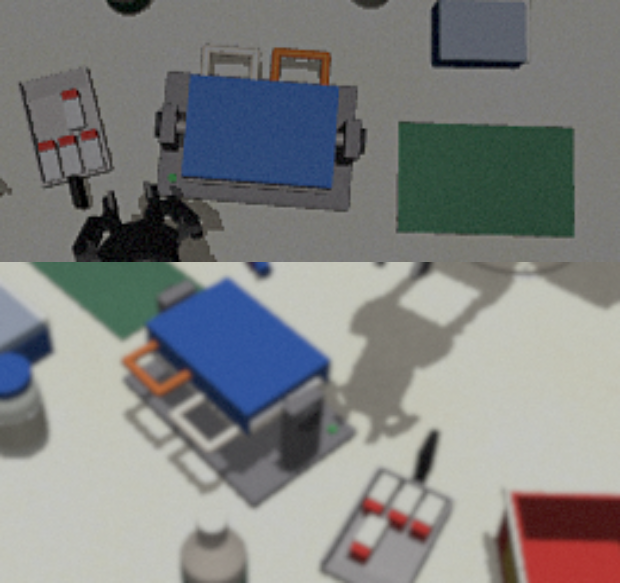

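The holder lies flat upside down: its underside is level, the orange bar is on the far side at (300,65), and the lid is shut beneath. The tray has not moved, with its fin at (80,190) and 4 vials in it. Now the tray.

```bash
python3 - <<'E'
from go import *
f=go([474.3,188.5,150],rot(13.6,33)); go([474.3,188.5,57],rot(13.6,33),f)
E
```

```text
delta [-0.0802, -0.1307, 0.2253] ang [-0.0024, -0.0212, -0.0012] rows>= 3.3
delta [-0.0844, -0.0, 0.13] ang [0.0, 0.0, 0.0] rows>= 1.9
```

```bash
python3 -m inch '{"delta_pos":[[-0.08,-0.13,0.15],[-0.08,-0.13,0.15],[-0.08,-0.13,0.15],[-0.08,-0.13,0.15],[-0.08,-0.13,0.15],[-0.08,-0.13,0.15]],"angular":[[0,-0.02,0],[0,-0.02,0],[0,-0.02,0],[0,-0.02,0],[0,-0.02,0],[0,-0.02,0]]}'
python3 - <<'E'
from go import *
print(env.observe()["joint_positions"].round(2))
f=go([474.3,188.5,150],rot(13.6,33)); go([474.3,188.5,57],rot(13.6,33),f)
E
```

```text
time_s: 32.2
eef_pos: [449.3, 180.9, 188.5]
ee_rot: [-2.918, -0.342, -0.874]
wrist_force: [-0.5, -0.5, 1.2]
gripper_width: 34.2
grasp_force: 0.0
[ 0.35 -0.77  2.11 -0.06  1.22  1.69]
delta [0.001, -0.0019, 0.0775] ang [-0.0022, -0.0023, -0.0018] rows>= 0.9
delta [-0.0844, -0.0, 0.13] ang [0.0, 0.0, 0.0] rows>= 1.9
```

```bash
python3 -m inch '{"delta_pos":[[0.001,-0.002,0.077],[0.001,-0.002,0.077],[0.001,-0.002,0.077],[-0.04,-0.002,0.142],[-0.07,-0.002,0.187],[-0.083,-0.002,0.207],[-0.083,-0.002,0.207],[-0.083,-0.002,0.207]],"angular":[[-0.002,-0.002,-0.002],[-0.002,-0.002,-0.002],[-0.002,-0.002,-0.002],[-0.002,-0.002,-0.002],[-0.002,-0.002,-0.002],[-0.002,-0.002,-0.002],[-0.002,-0.002,-0.002],[-0.002,-0.002,-0.002]]}' 0.4 100
python3 -m inch '{"delta_pos":[[0,0,0],[0,0,0],[0,0,0],[0,0,0],[0,0,0],[0,0,0],[0,0,0]],"angular":[[0,0,0],[0,0,0],[0,0,0],[0,0,0],[0,0,0],[0,0,0],[0,0,0]]}' 0 100
python3 - <<'E'
from go import *
s=env.observe(); print(s["joint_positions"].round(2))
f=go([474.3,188.5,290],rot(13.6,33)); 
# bin at (493,412), heading 42 deg; raised carry then pour
u=np.array([np.cos(np.radians(42)),np.sin(np.radians(42))])
b=np.array([493,412.])
for r in (190,130): p=b-u*r; print(p); go([*p,290],rot(42,33),f)
E
```

```text
time_s: 33.0
eef_pos: [474.8, 190.3, 58.0]
ee_rot: [-2.926, -0.35, -0.87]
wrist_force: [0.3, -0.0, -0.3]
gripper_width: 34.4
grasp_force: 0.0
time_s: 33.7
eef_pos: [475.0, 190.5, 58.1]
ee_rot: [-2.926, -0.351, -0.871]
wrist_force: [-3.6, -3.1, 7.3]
gripper_width: 11.0
grasp_force: 98.5
[ 0.35 -0.62  2.25 -0.08  0.93  1.71]
delta [0.2097, 0.0028, -0.3246] ang [-0.0004, -0.0008, 0.0004] rows>= 4.6
[351.80248316 284.86518479]
delta [-0.1348, -0.2041, -0.0875] ang [0.0859, -0.0, -0.1323] rows>= 3.3
[396.39117269 325.01302117]
delta [-0.061, -0.2517, -0.0396] ang [0.0859, -0.0, -0.1323] rows>= 3.3
```

```bash
python3 -m inch '{"delta_pos":[[0.01,0,-0.015],[0.03,0,-0.045],[0.06,0,-0.09],[0.09,0,-0.135],[0.12,0,-0.18],[0.15,0,-0.23],[0.18,0,-0.28],[0.2,0,-0.31],[0.21,0,-0.325],[0.21,0,-0.325],[0.21,0,-0.325]],"angular":[[0,0,0],[0,0,0],[0,0,0],[0,0,0],[0,0,0],[0,0,0],[0,0,0],[0,0,0],[0,0,0],[0,0,0],[0,0,0]]}' - 100
python3 - <<'E'
from go import *
s=env.observe(); print(s["joint_positions"].round(2),s["eef_pos"])
u=np.array([np.cos(np.radians(42)),np.sin(np.radians(42))]); b=np.array([493,412.])
f=go([*(b-u*130),290],rot(42,33))
E
```

```text
time_s: 34.8
eef_pos: [473.2, 190.0, 285.0]
ee_rot: [-2.931, -0.352, -0.86]
wrist_force: [0.4, -0.4, -3.8]
gripper_width: 10.9
grasp_force: 97.9
[ 0.35 -0.64  1.86 -0.06  1.35  1.68] [473.16332826 190.02495009 285.00378407]
delta [-0.0553, -0.2489, -0.0453] ang [0.0852, 0.0017, -0.1321] rows>= 3.3
```

```bash
python3 -m inch '{"delta_pos":[[-0.005,-0.025,-0.005],[-0.011,-0.05,-0.009],[-0.022,-0.1,-0.018],[-0.033,-0.15,-0.027],[-0.044,-0.2,-0.036],[-0.05,-0.23,-0.041],[-0.055,-0.249,-0.045],[-0.055,-0.249,-0.045],[-0.055,-0.249,-0.045]],"angular":[[0.009,0,-0.013],[0.017,0,-0.026],[0.034,0.001,-0.053],[0.051,0.001,-0.079],[0.068,0.001,-0.106],[0.078,0.002,-0.122],[0.085,0.002,-0.132],[0.085,0.002,-0.132],[0.085,0.002,-0.132]]}'
python3 - <<'E'
from go import *
s=env.observe(); print(s["joint_positions"].round(2),s["eef_pos"])
u=np.array([np.cos(np.radians(42)),np.sin(np.radians(42))]); b=np.array([493,412.])
for al,r in ((20,130),(40,125),(55,95),(70,70)): go([*(b-u*r),290],rot(42,33-al))
s=cap("scene"); cv2.imwrite("pics/s4.png",cv2.resize(s["image"][130:370,320:560],(600,600))[:,:,::-1])
E
```

```text
time_s: 35.7
eef_pos: [397.0, 325.1, 291.4]
ee_rot: [-2.643, -1.014, -0.789]
wrist_force: [0.4, 0.5, -1.8]
gripper_width: 11.0
grasp_force: 98.1
[ 0.56 -0.64  1.85  0.09  1.36  1.41] [396.98571288 325.11198804 291.3626631 ]
delta [-0.002, -0.0005, 0.0014] ang [0.0008, -0.1121, 0.0] rows>= 2.3
delta [0.005, -0.0006, 0.006] ang [0.0008, -0.2232, -0.0001] rows>= 4.7
delta [0.0469, -0.0006, 0.0334] ang [0.0008, -0.3065, -0.0002] rows>= 6.4
delta [0.0817, -0.0006, 0.0562] ang [0.0008, -0.3899, -0.0003] rows>= 8.2
```

View pics/s4.png

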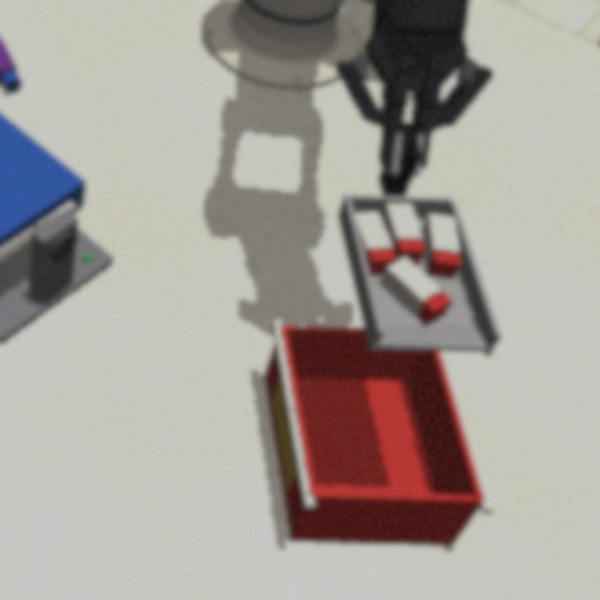

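The tray hangs level with its 4 vials at about (410,250) in the crop, and its lip is over the near part of the bin. Now I pour.

```bash
python3 -m inch '{"delta_pos":[[0,0,0],[-0.002,0,0.001],[-0.002,0,0.001],[-0.002,0,0.001],[0,0,0.003],[0.003,0,0.005],[0.005,0,0.006],[0.015,0,0.013],[0.026,0,0.02],[0.037,0,0.027],[0.047,0,0.033],[0.055,0,0.039],[0.064,0,0.045],[0.073,0,0.051],[0.082,0,0.056],[0.082,0,0.056],[0.082,0,0.056],[0.082,0,0.056]],"angular":[[0,-0.03,0],[0,-0.06,0],[0,-0.09,0],[0,-0.112,0],[0,-0.15,0],[0,-0.19,0],[0,-0.223,0],[0,-0.245,0],[0,-0.265,0],[0,-0.285,0],[0,-0.306,0],[0,-0.327,0],[0,-0.348,0],[0,-0.37,0],[0,-0.39,0],[0,-0.39,0],[0,-0.39,0],[0,-0.39,0]]}'
python3 - <<'E'
from go import *
s=env.observe(); print(s["joint_positions"].round(2),s["eef_pos"])
s=cap("scene"); cv2.imwrite("pics/s5.png",cv2.resize(s["image"][130:370,320:560],(600,600))[:,:,::-1])
E
```

```text
time_s: 37.55
eef_pos: [441.4, 364.8, 291.8]
ee_rot: [2.599, 0.995, -0.862]
wrist_force: [-0.6, 0.3, -1.9]
gripper_width: 11.0
grasp_force: 98.4
[ 0.66  0.58  0.67 -0.08  2.53  1.45] [441.44602177 364.75772624 291.79720284]
```

View pics/s5.png

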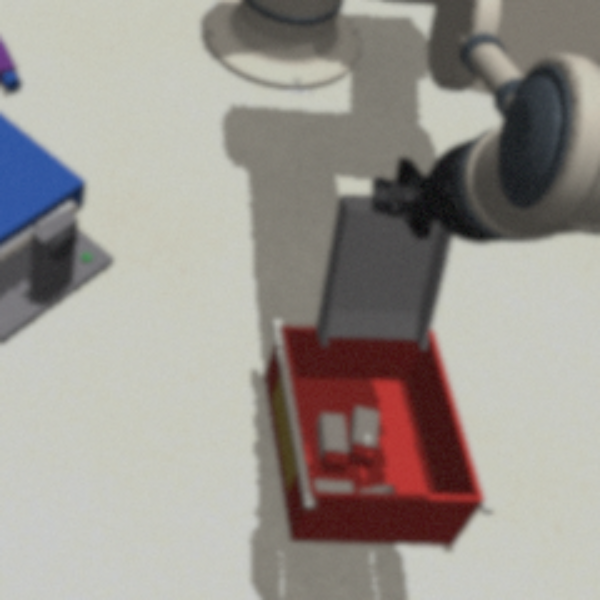

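All 4 vials lie in the bin, around (350,450), and the tray is empty. I bring it back level and set it down.

```bash
python3 - <<'E'
from go import *
f=go([397,325,292],rot(42,33)); f=go([475,190.3,150],rot(13.6,33),f); go([475,190.3,58],rot(13.6,33),f)
E
python3 -m inch '{"delta_pos":[[0,0,-0.05],[0,0,-0.05]],"angular":[[0,0.03,0],[0,0.06,0]]}'
python3 - <<'E'
from go import *
f=go([397,325,292],rot(42,33)); f=go([475,190.3,150],rot(13.6,33),f)
E
```

```text
delta [-0.0791, -0.0, 0.0596] ang [0.0007, 0.3875, -0.0004] rows>= 8.1
delta [-0.1739, 0.2538, 0.1693] ang [-0.0859, 0.0, 0.1323] rows>= 4.2
delta [-0.0835, -0.0, 0.1286] ang [0.0, 0.0, 0.0] rows>= 1.8
time_s: 37.8
eef_pos: [456.0, 378.1, 316.4]
ee_rot: [2.722, 1.042, -0.621]
wrist_force: [0.3, -0.3, -1.2]
gripper_width: 11.2
grasp_force: 98.4
delta [-0.1016, 0.0, 0.0941] ang [0.0008, 0.3264, -0.0003] rows>= 6.8
delta [-0.1739, 0.2538, 0.1693] ang [-0.0859, 0.0, 0.1323] rows>= 4.2
```

```bash
python3 -m inch '{"delta_pos":[[0,0,0],[0,0,0],[-0.02,0,0.02],[-0.04,0,0.04],[-0.06,0,0.055],[-0.08,0,0.075],[-0.1,0,0.094],[-0.102,0,0.094],[-0.102,0,0.094],[-0.102,0,0.094]],"angular":[[0.001,0.06,0],[0.001,0.12,0],[0.001,0.18,0],[0.001,0.24,0],[0.001,0.29,0],[0.001,0.326,0],[0.001,0.326,0],[0.001,0.326,0],[0.001,0.326,0],[0.001,0.326,0]]}'
python3 -m inch '{"delta_pos":[[0,0.06,0],[0,0.12,0],[-0.02,0.18,0.02],[-0.05,0.22,0.05],[-0.1,0.254,0.1],[-0.14,0.254,0.135],[-0.174,0.254,0.169],[-0.174,0.254,0.169],[-0.174,0.254,0.169],[-0.174,0.254,0.169]],"angular":[[-0.02,0,0.03],[-0.04,0,0.06],[-0.06,0,0.09],[-0.075,0,0.115],[-0.086,0,0.132],[-0.086,0,0.132],[-0.086,0,0.132],[-0.086,0,0.132],[-0.086,0,0.132],[-0.086,0,0.132]]}'
python3 - <<'E'
from go import *
go([475,190.3,62],rot(13.6,33)); go([475,190.3,58],rot(13.6,33))
c=cap("top"); v,u=np.mgrid[150:245,205:290]; P=dep(c,np.c_[u.ravel(),v.ravel()])
t=np.array([np.cos(np.radians(13.6)),np.sin(np.radians(13.6))]); rel=P[:,:2]-[475,190]; a=rel@t; l=rel@[-t[1],t[0]]
k=(a>30)&(a<125)&(abs(l)<35)&(P[:,2]>50)&(P[:,2]<140); print("floor",np.linalg.lstsq(np.c_[a[k],l[k],np.ones(k.sum())],P[k,2],rcond=None)[0],k.sum())
E
```

```text
time_s: 38.8
eef_pos: [395.9, 324.1, 293.7]
ee_rot: [-2.647, -1.015, -0.776]
wrist_force: [0.3, -0.5, -1.2]
gripper_width: 11.0
grasp_force: 98.4
time_s: 39.8
eef_pos: [473.9, 189.1, 152.8]
ee_rot: [-2.933, -0.352, -0.863]
wrist_force: [-0.2, 1.3, -0.6]
gripper_width: 10.7
grasp_force: 98.6
delta [-0.0801, -0.0021, 0.1285] ang [0.0008, 0.0013, 0.0008] rows>= 1.8
delta [-0.0837, -0.0021, 0.1341] ang [0.0008, 0.0013, 0.0008] rows>= 1.9
floor [-4.19682141e-03 -2.62475613e-03  9.81691081e+01] 721
```

Level to within 0.3°. I lower it, release, and back off upward.

```bash
python3 -m inch '{"delta_pos":[[-0.02,0,0.032],[-0.05,-0.001,0.08],[-0.07,-0.002,0.112],[-0.08,-0.002,0.128],[-0.083,-0.002,0.133],[-0.084,-0.002,0.134],[-0.084,-0.002,0.134]],"angular":[[0,0,0],[0,0,0],[0,0,0],[0,0.001,0],[0,0.001,0],[0,0.001,0],[0,0.001,0]]}'
python3 -m inch '{"delta_pos":[[0,0,0],[0,0,0],[0,0,0],[0,0,0],[0.02,0,-0.032],[0.06,0,-0.096],[0.1,0,-0.16],[0.14,0,-0.22],[0.14,0,-0.22],[0.14,0,-0.22]],"angular":[[0,0,0],[0,0,0],[0,0,0],[0,0,0],[0,0,0],[0,0,0],[0,0,0],[0,0,0],[0,0,0],[0,0,0]]}' 0.4 40
python3 -m inch '{"delta_pos":[[0.04,0.1,-0.06],[0.06,0.2,-0.1],[0.06,0.25,-0.1],[0.06,0.25,-0.1],[0.06,0.25,-0.1],[0.06,0.25,-0.1],[0.06,0.25,-0.1]],"angular":[[0,-0.05,0],[0,-0.1,0],[0,-0.15,0],[0,-0.18,0],[0,-0.18,0],[0,-0.18,0],[0,-0.18,0]]}'
python3 - <<'E'
from go import *
c=cap("top"); s=cap("scene")
cv2.imwrite("pics/b6.png",np.vstack([cv2.resize(c["image"][110:270,130:480],(640,293)),cv2.resize(s["image"][130:350,180:560],(640,300))[:,:]])[:,:,::-1])
v,u=np.mgrid[150:245,205:290]; P=dep(c,np.c_[u.ravel(),v.ravel()])
t=np.array([np.cos(np.radians(13.6)),np.sin(np.radians(13.6))]); rel=P[:,:2]-[475,190]; a=rel@t; l=rel@[-t[1],t[0]]
k=(a>30)&(a<125)&(abs(l)<35)&(P[:,2]<50); print("floor",np.linalg.lstsq(np.c_[a[k],l[k],np.ones(k.sum())],P[k,2],rcond=None)[0],k.sum())
E
```

```text
time_s: 40.55
eef_pos: [474.6, 189.9, 57.8]
ee_rot: [-2.931, -0.352, -0.87]
wrist_force: [-0.6, -0.2, 4.3]
gripper_width: 10.8
grasp_force: 99.6
time_s: 41.55
eef_pos: [472.4, 189.7, 212.3]
ee_rot: [-2.933, -0.351, -0.865]
wrist_force: [0.1, -0.6, 0.3]
gripper_width: 33.8
grasp_force: 0.0
time_s: 42.25
eef_pos: [504.4, 44.2, 280.3]
ee_rot: [3.117, 0.373, 0.009]
wrist_force: [-0.8, 0.2, 0.1]
gripper_width: 34.1
grasp_force: 0.0
floor [-9.48539900e-04 -4.81661149e-03  4.01878477e+00] 535
```

View pics/b6.png

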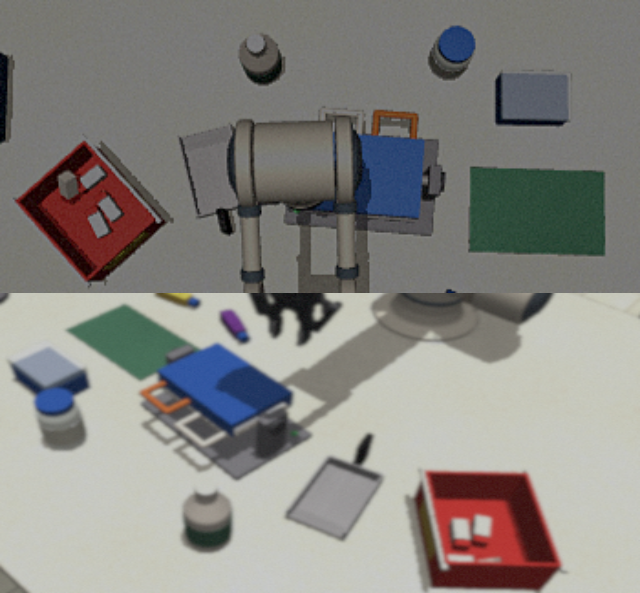

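The picture shows 4 vials in the bin, at (68,183), (92,178), (108,208) and (98,225). The tray is empty and flat, the holder is inverted with its lid shut, and the jar, white bottle and tip box are in place.

```bash
python3 -c "
from station import env
print(env.job_done())"
```

```text
the job is handed in; nothing more can be done
None
```

The job is handed in: all three bottles are in their own pockets under the shut lid, the holder lies upside down against its stop, the four spent vials are in the red bin, the empty tray stands flat on the bench, and the jar, white bottle and tip box were not touched; the hand-in returned no verdict.

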